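Scan a position switch, then hold its roller arm at the stop

TASK

Book in and test the position switch bolted in the test jig: take the hand-held scanner off its stand, aim it steadily at the bar-code label on the switch's cover for about a second, and hang the scanner back on its stand as it was. Then swing the switch's roller arm round against its return spring until it lies against the stop pin, and finish with the fingers still holding it there so that the contacts can be read; do not let go. Leave the other things on the bench where they are.

Things in the scene. Friction and masses are not known exactly. Their poses are not given: they have to be found in the camera images.
- scanner: pistol-shaped bar-code scanner, 0.2 kg; origin at the crotch under head and handle; own z up on its stand. Grey head 100 x 56 (own y) x 46 mm slopes 50 deg down to own +x, window at its low end; crest 64 mm above the origin at x = 6, nose 43 mm below it at x = 35. Black handle 34 mm thick runs to own -x, 25 deg down, to x = -110, 45 mm below. Keep own z up (upright gripper) to aim as described
- scanner_grip (a point): where to grip: midway between the flat upright sides of the scanner's head (56 mm apart along own y), 6 mm ahead (own x) and 30 mm above the scanner's origin, over its centre of mass; gripper from above, closing along own y. Axes as the scanner's
- window (a point): centre of the scanner's window, at own (53, 0, -27) mm of the scanner. Own x is the beam, straight out of the window: towards the scanner's +x and 50 deg below level while the scanner is upright; own y is level, across the head
- stand: fixed scanner stand: dark round foot 124 mm across, post, black saddle; origin on the bench under the saddle's apex; own x is where the beam points when hung. The scanner sits astride the apex, its handle between two cheeks (3 mm play each side) that reach 18 mm up its sides. Lift it straight up (60 mm clears) and hang it back straight down in the same pose
- saddle (a point): apex of the saddle, 95 mm above the bench; the scanner's origin is here (to 12 mm) when it hangs properly, its own axes along the stand's. Axes as the stand's
- jig: fixed test jig: aluminium plate, own x -67 to 83 mm, own y -107 to 163 mm, 8 mm thick, on the bench; origin on the bench under the roller arm's pivot, own z up. On it lies the grey roller-lever position switch, 44 mm wide, own y -21 to 92 mm, 51 mm high, then a grey connector block with dark display, 74 mm wide, to own y = 146 mm, 59 mm high
- label (a point): centre of the bar-code label: white with dark bars, 26 x 44 mm, face up on the switch's black cover, 51.5 mm above the bench, at own (0, 57) mm of the jig; own z up. A scan counts when the beam line passes within 15 mm of it, the window is 60 to 200 mm off along the beam, the beam is within 60 deg of square to the label, and the scanner is still, held, off the jig
- pivot (a point): on the roller arm's vertical axis, 63 mm above the bench. Axes as the jig's
- lever_angle (a joint): roller arm's angle, rad: 0 at rest, pointing along the jig's own -y; grows counter-clockwise seen from above, towards the jig's own +x, to 1.134 at the stop pin. A spring drives it back: at the roller about 3.5 N at rest, rising to 8 N at the stop; let go, it flies back to 0
- roller_arm: steel lever of the switch: level flat bar 14 mm wide, 61 to 68 mm above the bench, reaching 77 mm from the pivot along own -y; origin on the pivot axis. On its end a free-turning black roller, 22 mm diameter, 68 to 80 mm above the bench. Under its outer part is only the 8 mm plate: closed fingertips can stand beside the roller and push it. Nothing obstructs its sweep
- roller_centre (a point): on the roller's axis, mid height, 74 mm above the bench, 75 mm from the pivot. Axes as the roller arm's
- stop_pin (a point): top centre of the fixed stop pin: dark, 10 mm diameter, on the jig plate 42 mm from the pivot, its top 70 mm above the bench; the arm's flank lies against it at the stop
- plunger_switch: spare position switch of another kind, loose: grey 40 x 80 x 36 mm box lying down with a straight plunger at one end; bystander beside the jig; origin under its middle
- tulip_contact: tulip contact of a breaker arm, loose: steel ring of contact fingers, 70 mm diameter, 48 mm tall; bystander beside the stand; origin under its middle
- screwdriver: screwdriver lying on the bench, about 200 mm long; bystander; origin under its middle
- spanner: open-ended spanner lying on the bench, about 180 mm long; bystander; origin under its middle
- cleaner_can: white spray can standing, 52 mm diameter, 150 mm tall; bystander; origin at its foot
- multimeter: black handheld multimeter lying on its back, 80 x 160 x 36 mm; bystander; origin under its middle
- parts_tray: grey divided tray, 110 x 170 x 35 mm; bystander; origin under its middle

How it is judged:
By the outcome, as a careful person would: the job done as asked, in the order asked, and still so for the second after the job is handed in, while the arm keeps its last pose, push and grip.
It also fails if it takes over 58 s, if anything falls off the work surface, if the arm or the gripper's body presses on something with over 40 N, if the wrist force passes 120 N, or if a joint passes its speed limit or range.

ROBOT

A 6-joint arm with a two-finger parallel gripper is mounted at the origin on the work surface. World frame = base frame: x ahead of the robot, y to its left, z up, the work surface at z = 0. Lengths are in mm, angles in rad, forces in N, time in s.
With the tool pointing down it reaches from about 425 to 925 mm from the base axis. Payload 12.5 kg.
Tool frame: the origin (TCP) lies on the centre line of the jaws, within the pads' length; the fingertips stand ctrl.tips_ahead ahead of it and the grasp point (between the pads) lies 6 mm ahead of it (ctrl.tips_ahead is the distance from the TCP to the fingertips, in mm); z points along the fingers, y is the line along which they close (so a half turn about z gives the same grasp; the last joint's range is limited). The gripper opens to 85 mm and grips with 20 to 120 N. Pads are 22 mm wide; open, the fingers measure 114 mm over their backs; the gripper's body (76 mm by 85 mm) begins 54 mm behind the grasp point. The pads swing forward as they close: fully open they stand 13 mm farther back than shut.
Start: joints at [-1.364, 0.491, 1.559, -0, 1.092, -0.106], TCP at [192.35, -594.679, 256.327] pointing down, gripper open.
Joint ranges: [-3.1, 3.1], [-0.84, 2.19], [0.05, 2.79], [-1.13, 4.28], [0.06, 2.93], [-2.69, 2.69]. Speed limits (rad/s): [2.22, 2.22, 2.79, 3.14, 3.14, 3.14].

INTERFACE

Orientations are given as a rotation vector (axis times angle).
In Python, from cell import ctrl gives the robot as it stands.
- The arm moves only by the tool steer_hand, called after "Call:" as a command line: name --argument value ..., lists and objects as JSON in quotes. Schema: {"type":"object","properties":{"increments":{"type":"array","items":{"type":"object","properties":{"xyz":{"type":"array","items":{"type":"number"},"minItems":3,"maxItems":3},"twist":{"type":"number"},"jaw":{"type":"number"}},"additionalProperties":false,"required":["jaw"]},"minItems":1,"maxItems":12},"force":{"type":"number"},"only":{"type":"string"},"quiet":{"type":"boolean"},"lines":{"type":"string"}},"required":["increments"],"additionalProperties":false}. increments is a list of rows, 1 to 12 of them, each an object with the fields xyz (a list: dx, dy, dz in mm), twist (a turn about the tool's z in rad), jaw (the opening from 0.0 (shut) to 1.0 (fully open)); a field left out counts as zero (the opening has to be given); each row is the pose to reach, as a shift and turn from the pose commanded when the call began, along the tool's axes at that moment; what a row does not reach only later rows make up. A row lasts 1/8 s, in which the tool goes at most 62.5 mm and 0.188 rad, less where a joint would pass 70% of its speed; a pose out of reach is approached as far as the arm can. The fingers move at their own pace and stop on an object; force is the grip in N (left out, the last holds). Time passes only in rows, so rows that do not move let the fingers close. The tool returns the time, the measured TCP pose, the force, the opening and the grip force at its end. only (a regular expression) keeps the lines of the reply that match it, lines (a string "A,B") keeps lines A to B, and quiet returns only ok. Input that does not fit is refused with a message, and nothing moves.
- ctrl.read_state(): the state, without advancing time (a new reading comes with each control period).
- ctrl.snapshot(name): name is "scene" or "side" or "wrist"; returns a dict with "pixels" (480x640x3 uint8, red, green, blue), "fovy" (degrees; the focal length in pixels is half the picture's height over the tangent of half this angle, whatever the lens; pixels are square), "cx", "cy" (the principal point, pixels), "rvec" (rotation vector, rad) and "tvec" (3), from world to camera coordinates, as OpenCV has them. Camera axes: x right, y down, z forward; pixel columns grow to the right and rows downward; lengths in mm; the calibration is good to about 2 mm. A picture is of the moment at which its call begins. There is no depth.
- ctrl.job_done(): hands the job in; it is judged then, once.
The state is a dict: "clock": time; "joint_positions": joint angles; "qd": joint speeds; "effort": joint torques, N m; "position": TCP position; "tool_rot": TCP orientation; "wrist_force": force on the tool from outside, world axes, zero at the start; "torque": the same for the moment, N m; "gripper_width": opening from 0.0 (shut) to 1.0 (fully open); "grip_force": force on a finger pad.
Only numpy, scipy, OpenCV 4.12 (cv2) and the standard library are available. Lean on these libraries where they do the work, as an engineer would, in place of code of your own. Each camera call takes 0.05 s, during which the arm holds its last target. There are 200 camera calls.

## Working session

There is one attempt and no reset: what is moved stays moved. The work goes in short steps, Python scripts to look and compute and a tool call to move; the robot and the scene stay as the last step left them, time stands still between calls to the robot, and variables do not carry over. Pictures are saved under pics/ and viewed, at most 13 in all, crops included, and the job is handed in when it is done.

```bash
ls; mkdir -p pics; python3 - <<'E'
from cell import ctrl
import cv2,numpy as np
print(ctrl.tips_ahead); s=ctrl.read_state(); print(s)
for n in ["scene","side","wrist"]:
    d=ctrl.snapshot(n); cv2.imwrite(f"pics/{n}0.png",d["pixels"][:,:,::-1])
    print(n,d["fovy"],d["cx"],d["cy"],d["rvec"],d["tvec"])
    R=cv2.Rodrigues(np.array(d["rvec"],float))[0]; print((-R.T@np.array(d["tvec"])).round(),R[2].round(2))
E
```

```text
cell.py
pics
25.0
{'clock': 0.0, 'joint_positions': array([-1.36357770e+00,  4.91539762e-01,  1.55944450e+00,  1.72033182e-06,
        1.09170545e+00, -1.05587922e-01]), 'qd': array([ 0.00066294,  0.00069179, -0.00067182, -0.00064114, -0.00064964,
       -0.00098489]), 'effort': array([ 8.40680877e-04, -6.18438578e+01, -2.61596954e+01, -8.22297784e-05,
        4.02408928e-03, -1.75363868e-05]), 'position': array([ 192.31956762, -594.4668517 ,  255.7417291 ]), 'tool_rot': array([-3.10216396e+00, -4.89182658e-01,  8.51067761e-05]), 'wrist_force': array([0.15175482, 0.07458013, 0.21932377]), 'torque': array([0.02099349, 0.02339704, 0.01696172]), 'grip_force': 0.0, 'gripper_width': 1.0008382172225316}
scene 50.210733674218815 324.85778779245317 236.41940219519466 [ 1.41984739  2.25092727 -0.83409246] [ 232.20379348 -315.87432855 1861.84756738]
[1389.  437. 1225.] [-0.57 -0.29 -0.77]
side 44.17135475598438 310.35359472846676 240.1835580848939 [ 0.16684618 -2.7480549   1.37752854] [ 563.09487846  122.58290587 1789.74082914]
[ 380. 1420. 1173.] [ 0.1  -0.79 -0.6 ]
wrist 63.1272425657404 310.76280738891734 237.76714221915665 [-2.3477556   1.70825179  0.24266094] [-625.16883347  -35.23123945  378.37749319]
[ 260. -573.  373.] [-0.27 -0.09 -0.96]
```

View pics/scene0.png

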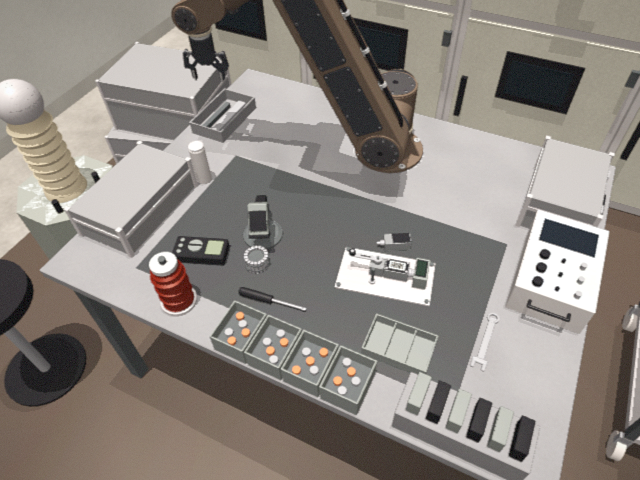

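View pics/side0.png

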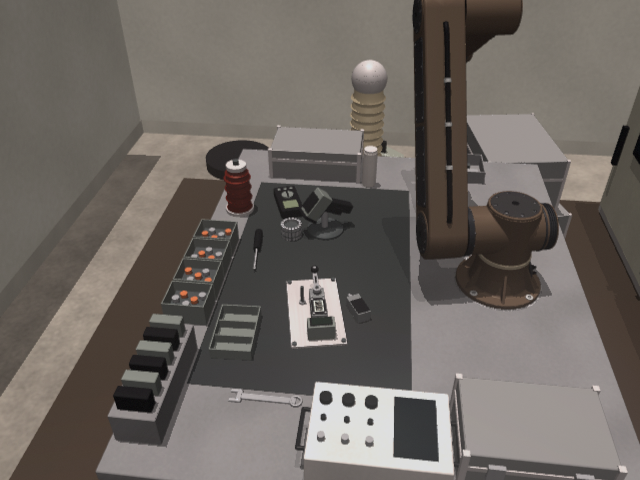

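The scene view shows the scanner on its stand at about (260,222) and the jig at (385,275), with the label near (397,266). In the side view, the scanner is at (325,207) and the jig at (316,312). I'll enlarge both in one montage.

```bash
cat > h.py <<'E'
import cv2,numpy as np
from cell import ctrl
def snap(n):
    d=ctrl.snapshot(n); d["R"]=cv2.Rodrigues(np.array(d["rvec"],float))[0]; d["t"]=np.array(d["tvec"],float)
    d["C"]=-d["R"].T@d["t"]; d["f"]=240/np.tan(np.radians(d["fovy"])/2); d["bgr"]=np.ascontiguousarray(d["pixels"][:,:,::-1]); return d
def ray(d,p): return d["R"].T@np.array([(p[0]-d["cx"])/d["f"],(p[1]-d["cy"])/d["f"],1])
def plane(d,p,z): r=ray(d,p); return d["C"]+r*(z-d["C"][2])/r[2]
def proj(d,X): q=d["R"]@np.array(X,float)+d["t"]; return np.array([d["cx"],d["cy"]])+d["f"]*q[:2]/q[2]
def tri(d1,p1,d2,p2):
    r1,r2=ray(d1,p1),ray(d2,p2); s=np.linalg.lstsq(np.c_[r1,-r2],d2["C"]-d1["C"],rcond=None)[0]
    a,b=d1["C"]+r1*s[0],d2["C"]+r2*s[1]; return (a+b)/2,np.linalg.norm(a-b)
def crop(d,x,y,w,h,W,H): return cv2.resize(d["bgr"][y:y+h,x:x+w],(W,H),interpolation=cv2.INTER_CUBIC)
def tool(dw):  # world shift -> tool axes
    return cv2.Rodrigues(np.array(ctrl.read_state()["tool_rot"]))[0].T@np.array(dw)
E
python3 - <<'E'
from h import *
a,b=snap("scene"),snap("side")
m=np.vstack([np.hstack([crop(a,225,180,80,60,400,300),crop(a,330,230,120,90,400,300)]),
 np.hstack([crop(b,285,175,80,60,400,300),crop(b,270,260,120,90,400,300)])])
cv2.imwrite("pics/m1.png",m)
print(plane(a,(260,215),120),plane(b,(325,207),120),plane(a,(397,266),51),plane(b,(318,306),51))
E
```

```text
[ 566.60769205 -192.52735816  120.        ] [ 539.49809667 -162.01727015  120.        ] [520.1405952  223.33639507  51.        ] [517.20954994 227.81776711  51.        ]
```

View pics/m1.png

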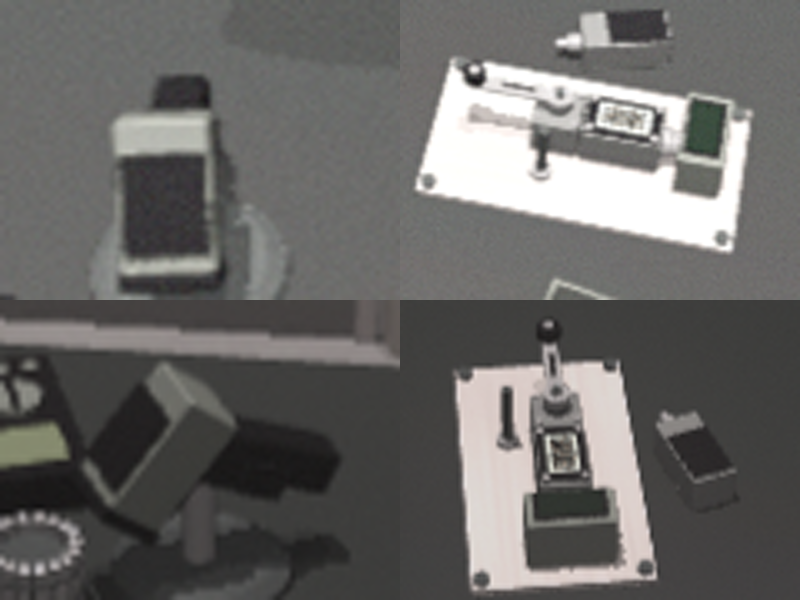

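```bash
python3 - <<'E'
from h import *
a,b=snap("scene"),snap("side")
print("crest",plane(a,(248,204),155),plane(a,(267.4,203),155), "nose",plane(a,(249,237.5),70),plane(a,(267.5,237.),70))
for n,p,q in [("roller",(351.9,251.9),(314.4,269)),("label",(398.1,266),(318.6,305.9)),("pivot",(378.6,259.1),(316.8,289.4))]:
    print(n,tri(a,p,b,q))
for n,p in [("c",(270,160)),]: pass
print("side crest",plane(b,(285+33,175+12.4),155),plane(b,(285+47.4,175+25),155))
print(tool([548-192,-180+594.5,330-256]))
w=snap("wrist"); cv2.imwrite("pics/w0.png",w["bgr"])
E
```

```text
crest [ 570.05713752 -226.14377939  155.        ] [ 542.82786588 -177.11330895  155.        ] nose [ 620.99989189 -204.64732678   70.        ] [ 596.13157911 -156.0281211    70.        ]
roller (array([542.96701396,  92.75365947,  70.75596637]), np.float64(1.3149490234950876))
label (array([516.2655648 , 225.26249342,  48.44164893]), np.float64(1.2960364583534598))
pivot (array([526.92397085, 169.3128691 ,  60.26537772]), np.float64(1.3819981279162856))
side crest [ 569.09002731 -222.03634327  155.        ] [ 515.13449963 -151.91708628  155.        ]
[ 466.26527041 -284.87358711  -73.93231352]
```

Call:
steer_hand --increments '[{"xyz":[50,-28,-70],"twist":-0.05,"jaw":1},{"xyz":[103,-58,-74],"twist":-0.1,"jaw":1},{"xyz":[156,-87,-74],"twist":-0.15,"jaw":1},{"xyz":[209,-117,-74],"twist":-0.196,"jaw":1},{"xyz":[262,-147,-74],"twist":-0.196,"jaw":1},{"xyz":[315,-177,-74],"twist":-0.196,"jaw":1},{"xyz":[368,-206,-74],"twist":-0.196,"jaw":1},{"xyz":[421,-236,-74],"twist":-0.196,"jaw":1},{"xyz":[455,-255,-74],"twist":-0.196,"jaw":1},{"xyz":[467,-262,-74],"twist":-0.196,"jaw":1},{"xyz":[467,-262,-74],"twist":-0.196,"jaw":1}]' --force 40

```text
clock: 1.78
position: [556.1, -201.4, 330.1]
tool_rot: [3.04, 0.793, -0.001]
wrist_force: [-0.1, -0.1, 0.3]
gripper_width: 1.0
grip_force: 0.0
```

```bash
python3 - <<'E'
from h import *
w=snap("wrist"); cv2.imwrite("pics/w1.png",w["bgr"]); print(ctrl.read_state()["position"],w["C"])
E
```

```text
[ 555.65272292 -202.12939166  330.18529478] [ 618.68396723 -166.78499814  447.53301609]
```

View pics/w1.png

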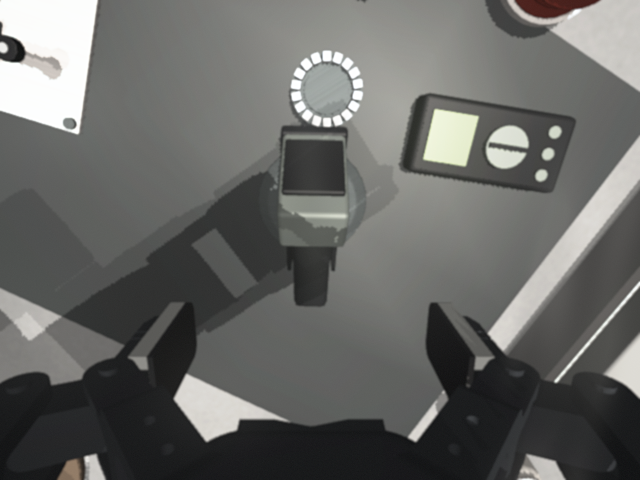

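The wrist view shows the scanner head centred at about (314,190), its crest line near row 208, the handle running down to (312,305), and the tool axis at column 311. I'll enlarge the head.

```bash
python3 - <<'E'
from h import *
w=snap("wrist"); cv2.imwrite("pics/w1c.png",crop(w,245,115,133,200,399,600))
g=w["bgr"].astype(int).mean(2)
for r in range(150,300,10): print(r,g[r,262:368:2].astype(int).tolist())
E
```

```text
150 [128, 128, 128, 127, 123, 114, 111, 111, 104, 70, 103, 76, 50, 52, 55, 56, 57, 57, 58, 59, 61, 62, 62, 64, 63, 61, 61, 60, 60, 58, 57, 58, 57, 55, 54, 53, 53, 54, 52, 51, 75, 123, 122, 130, 131, 132, 131, 132, 133, 133, 133, 134, 134]
160 [109, 109, 110, 109, 111, 109, 97, 94, 90, 81, 109, 57, 50, 50, 53, 54, 56, 57, 58, 59, 59, 58, 61, 60, 61, 61, 61, 60, 58, 59, 57, 57, 55, 54, 53, 53, 52, 52, 50, 50, 59, 111, 105, 99, 119, 130, 131, 130, 132, 131, 133, 132, 134]
170 [107, 107, 93, 98, 101, 101, 104, 103, 79, 106, 92, 47, 48, 49, 51, 52, 54, 55, 57, 58, 57, 58, 59, 59, 60, 60, 60, 60, 58, 58, 56, 55, 53, 53, 52, 51, 51, 51, 51, 51, 49, 111, 111, 106, 107, 107, 107, 101, 121, 131, 131, 131, 132]
180 [61, 65, 65, 65, 65, 68, 90, 94, 78, 104, 64, 45, 47, 48, 50, 50, 53, 53, 54, 57, 57, 58, 59, 59, 60, 60, 60, 60, 59, 58, 57, 55, 56, 54, 52, 50, 51, 49, 51, 49, 47, 85, 118, 129, 120, 109, 107, 108, 108, 104, 110, 127, 128]
190 [63, 63, 63, 66, 69, 71, 71, 69, 89, 100, 59, 77, 81, 84, 83, 84, 85, 86, 87, 89, 89, 89, 89, 90, 90, 89, 90, 89, 89, 89, 85, 84, 85, 83, 82, 82, 82, 80, 79,
[... 1791 characters left out ...]
5, 53, 57, 54, 52, 53, 57, 61, 68, 70, 70, 64, 66, 67, 38, 36, 40, 41, 43, 45, 46, 47, 49, 49, 51, 51, 51, 51, 54, 51, 47, 81, 107, 90, 105, 122, 120, 122, 122, 122, 123, 123, 124, 124, 124, 124, 125, 126, 125, 126, 126]
280 [65, 68, 67, 68, 68, 68, 67, 67, 68, 68, 69, 69, 70, 68, 70, 65, 37, 36, 38, 39, 41, 43, 43, 46, 48, 48, 50, 51, 50, 51, 52, 49, 51, 100, 117, 117, 118, 118, 118, 119, 119, 118, 119, 120, 121, 121, 121, 120, 122, 121, 122, 123, 122]
290 [66, 67, 67, 66, 67, 67, 66, 71, 73, 91, 105, 107, 108, 107, 109, 103, 49, 37, 40, 42, 42, 45, 45, 47, 47, 48, 49, 49, 50, 50, 49, 48, 66, 111, 115, 114, 115, 115, 116, 116, 117, 117, 116, 118, 117, 118, 118, 118, 119, 120, 119, 120, 120]
```

View pics/w1c.png

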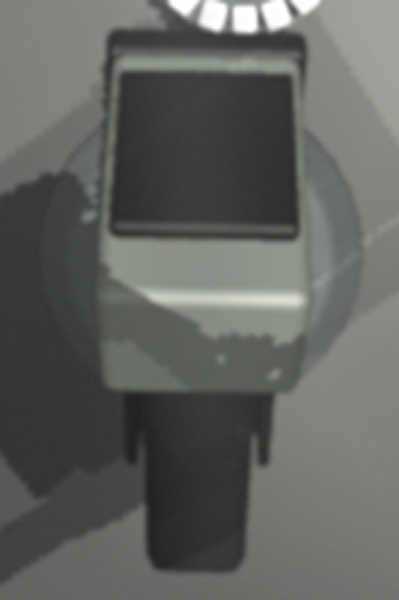

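The crest runs at row 214.3 from column 278 to 347.3, and the handle end is centred at (310.2,305). Next I'll triangulate against the scene and side views.

```bash
python3 - <<'E'
from h import *
w,a,b=snap("wrist"),snap("scene"),snap("side")
print("crest L",tri(w,(278,214.3),a,(248,204)),"R",tri(w,(347.3,214.3),a,(267.4,203)))
print("side: ",tri(w,(347.3,214.3),b,(318,187.4)),tri(w,(278,214.3),b,(332.4,200)))
L,R=plane(w,(278,214.3),159),plane(w,(347.3,214.3),159); print(L,R,np.linalg.norm(L-R),(L+R)/2)
y=L-R; print("yaw from crest",np.degrees(np.arctan2(y[1],y[0]))-90)
c=(L+R)/2; n=plane(w,(313.8,131),82); h=plane(w,(310.2,303),70)
for q in (n,h): v=(q-c)*(1 if q is n else -1); print(q,np.linalg.norm(v[:2]),np.degrees(np.arctan2(v[1],v[0])))
T=cv2.Rodrigues(np.array(ctrl.read_state()["tool_rot"]))[0]; print("toolx yaw",np.degrees(np.arctan2(T[1,0],T[0,0])))
E
```

```text
crest L (array([ 573.84971242, -193.16541252,  186.40224843]), np.float64(47.590546621866054)) R (array([ 560.85420087, -198.88173755,  162.10089155]), np.float64(56.8911551887773))
side:  (array([ 571.46180432, -226.2793219 ,  151.73807526]), np.float64(3.8345814614094387)) (array([ 529.72135577, -182.5842603 ,  130.36649347]), np.float64(24.779444795929212))
[ 548.95854818 -178.54928911  159.        ] [ 574.44427147 -224.35700906  159.        ] 52.42012303219239 [ 561.70140983 -201.45314908  159.        ]
yaw from crest 29.089946676586536
[ 614.41126081 -173.72040018   82.        ] 59.56033707144292 27.750642553102065
[ 459.19815593 -256.32914294   70.        ] 116.26818894525024 28.16275089855058
toolx yaw 29.059238903936663
```

```bash
python3 - <<'E'
from h import *
w,a,b=snap("wrist"),snap("scene"),snap("side")
for s,d,P,Q in (("scene",a,(267.4,203),(248,204)),("side",b,(332.4,200),(318,187.4))):
    print(s,tri(w,(278,214.3),d,P),tri(w,(347.3,214.3),d,Q))
for z in (150,159):
    for X in ((549-(159-z)*.2,-178.5,z),(574.4-(159-z)*.2,-224.4,z)): print(z,proj(a,X),proj(b,X))
cv2.imwrite("pics/m2.png",np.hstack([crop(a,235,190,50,60,400,480),crop(b,300,175,50,60,400,480)]))
E
```

```text
scene (array([ 546.92302085, -177.08437731,  157.71372617]), np.float64(4.864407604296873)) (array([ 574.15282212, -223.80344055,  159.84270463]), np.float64(1.5295188068837355))
side (array([ 529.73838024, -182.77939216,  130.24657544]), np.float64(24.77680017520751)) (array([ 571.46967156, -226.55167481,  151.57775244]), np.float64(3.7863397333272646))
150 [266.40704239 205.03896723] [323.21927782 196.22746573]
150 [248.28329941 205.9550158 ] [317.01870571 188.26362519]
159 [265.77037424 203.29461733] [322.67487978 193.81581597]
159 [247.54889914 204.21419724] [316.46867159 185.87940349]
```

View pics/m2.png

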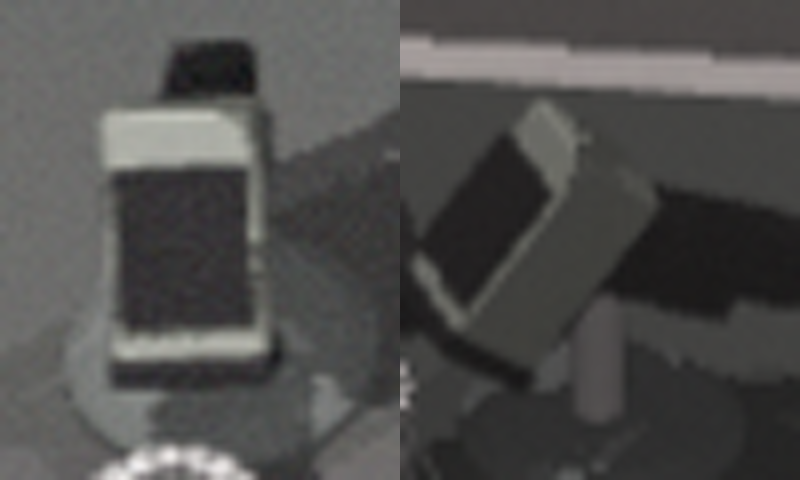

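The corners agree between the views: crest about 158 mm high, centre about (561.5,-201.7), yaw about 28.2°. I'll descend and grip.

Call:
steer_hand --increments '[{"xyz":[5,3,50],"twist":0.015,"jaw":1},{"xyz":[5,3,105],"twist":0.015,"jaw":1},{"xyz":[5,3,160],"twist":0.015,"jaw":1},{"xyz":[5,3,190],"twist":0.015,"jaw":1},{"xyz":[5,3,199],"twist":0.015,"jaw":1},{"xyz":[5,3,199],"twist":0.015,"jaw":1},{"xyz":[5,3,199],"twist":0.015,"jaw":0.5},{"xyz":[5,3,199],"twist":0.015,"jaw":0.3},{"xyz":[5,3,199],"twist":0.015,"jaw":0.3},{"xyz":[5,3,199],"twist":0.015,"jaw":0.3},{"xyz":[5,3,199],"twist":0.015,"jaw":0.3}]' --force 40

```text
clock: 3.55
position: [562.3, -202.0, 132.7]
tool_rot: [3.045, 0.768, 0.002]
wrist_force: [-1.3, 0.8, 4.7]
gripper_width: 0.653
grip_force: 42.3
```

```bash
python3 -c "
from h import *
w=snap('wrist'); cv2.imwrite('pics/w2.png',w['bgr']); print(ctrl.read_state())"
```

```text
{'clock': 3.6, 'joint_positions': array([-4.55433694e-01,  5.97894387e-01,  1.74932968e+00, -4.39608433e-05,
        7.92228449e-01,  6.21612038e-01]), 'qd': array([-1.35498099e-03,  4.52780529e-04, -1.45616117e-03,  1.38713255e-04,
       -9.62928978e-05,  1.88304043e-03]), 'effort': array([-2.21392452e-01, -5.96405697e+01, -1.93510276e+01, -4.05304728e-02,
       -3.83342626e-01, -2.64262408e-02]), 'position': array([ 562.27414707, -202.01593749,  132.75335497]), 'tool_rot': array([3.04496534e+00, 7.67430324e-01, 2.53325362e-03]), 'wrist_force': array([-0.93649435,  0.8798961 ,  5.34534567]), 'torque': array([0.14968936, 0.21086851, 0.00342391]), 'grip_force': 42.27388322353363, 'gripper_width': 0.6478241772702517}
```

View pics/w2.png

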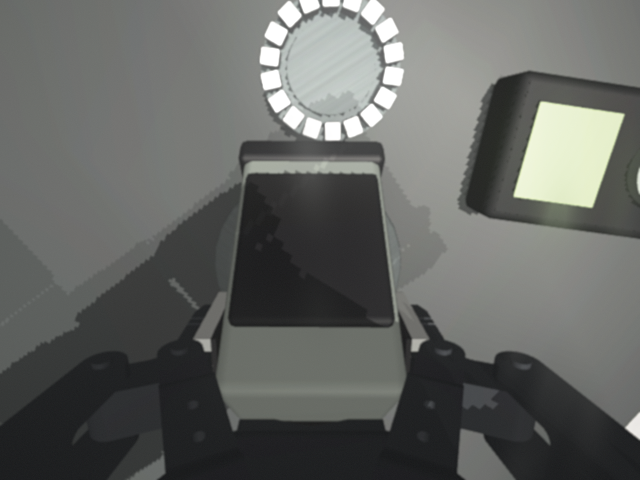

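The fingers hold the head squarely, opening 0.65. Now I'll lift straight up, check, and carry the scanner to the jig.

Call:
steer_hand --increments '[{"xyz":[0,0,-15],"jaw":0.3},{"xyz":[0,0,-45],"jaw":0.3},{"xyz":[0,0,-75],"jaw":0.3},{"xyz":[0,0,-95],"jaw":0.3},{"xyz":[0,0,-100],"jaw":0.3},{"xyz":[0,0,-100],"jaw":0.3}]'

```text
clock: 4.35
position: [561.7, -201.8, 231.4]
tool_rot: [3.046, 0.768, 0.0]
wrist_force: [0.8, 0.2, -2.7]
gripper_width: 0.655
grip_force: 43.5
```

```bash
python3 - <<'E'
from h import *
s=ctrl.read_state();print(s["position"],s["wrist_force"])
w=snap("wrist"); cv2.imwrite("pics/w3.png",w["bgr"])
a=cv2.imread("pics/w2.png").astype(int); d=np.abs(a-w["bgr"]).sum(2)[320:420,220:400]; print(np.median(d),np.percentile(d,90))
E
```

```text
[ 561.72579123 -201.79791027  231.44186271] [ 0.76081478  0.22581905 -2.69752321]
6.0 10.0
```

Call:
steer_hand --increments '[{"xyz":[6,-30,0],"twist":-0.06,"jaw":0.3},{"xyz":[14,-70,0],"twist":-0.15,"jaw":0.3},{"xyz":[22,-110,0],"twist":-0.26,"jaw":0.3},{"xyz":[31,-152,0],"twist":-0.37,"jaw":0.3},{"xyz":[39,-194,0],"twist":-0.48,"jaw":0.3},{"xyz":[48,-236,0],"twist":-0.58,"jaw":0.3},{"xyz":[56,-276,0],"twist":-0.65,"jaw":0.3},{"xyz":[62,-305,8],"twist":-0.68,"jaw":0.3},{"xyz":[65,-320,18],"twist":-0.68,"jaw":0.3},{"xyz":[65,-320,23],"twist":-0.68,"jaw":0.3},{"xyz":[65,-320,23],"twist":-0.68,"jaw":0.3},{"xyz":[65,-320,23],"twist":-0.68,"jaw":0.3}]'

```text
clock: 5.9
position: [467.9, 109.9, 208.3]
tool_rot: [2.617, 1.738, 0.0]
wrist_force: [-0.3, -1.0, -3.0]
gripper_width: 0.647
grip_force: 43.7
```

```bash
python3 - <<'E'
from h import *
s=ctrl.read_state();print(s["position"],s["wrist_force"])
w=snap("wrist"); a=snap("scene"); b=snap("side")
T=cv2.Rodrigues(np.array(s["tool_rot"]))[0]; p=s["position"]
W=p+T@np.array([47,0,64.5]); beam=T@np.array([.6428,0,.766]); L=np.array([516.3,225.3,50])
t=(L-W)@beam; print("dist",t,"miss",L-W-t*beam, "yaw",np.degrees(np.arctan2(T[1,0],T[0,0])))
cv2.imwrite("pics/m3.png",np.hstack([crop(w,0,0,640,480,400,300),crop(b,240,170,160,120,400,300)]))
E
```

```text
[467.87919529 109.94881589 208.30479169] [-0.3376256  -0.97865183 -3.0167127 ]
dist 122.05867823606884 miss [-0.26929229 -0.26300716 -0.29938284] yaw 67.17685220212302
```

View pics/m3.png

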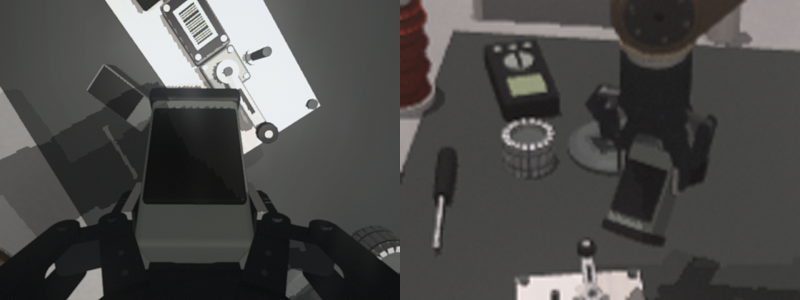

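The wrist view shows the label straight ahead of the scanner at full-picture pixel (316,42). I'll check that against the beam, holding still meanwhile.

Call:
steer_hand --increments '[{"jaw":0.3},{"jaw":0.3},{"jaw":0.3},{"jaw":0.3},{"jaw":0.3},{"jaw":0.3},{"jaw":0.3},{"jaw":0.3},{"jaw":0.3},{"jaw":0.3}]'

```text
clock: 7.3
position: [467.5, 110.7, 208.3]
tool_rot: [2.616, 1.74, -0.0]
wrist_force: [0.8, -0.2, -3.4]
gripper_width: 0.653
grip_force: 43.7
```

```bash
python3 - <<'E'
from h import *
w=snap("wrist"); g=cv2.cvtColor(w["bgr"],cv2.COLOR_BGR2GRAY)
print("label px approx ->",plane(w,(316,42),51.5)); 
b=snap("side"); a=snap("scene")
print(tri(w,(316,42),b,(318.6,305.9)))
# roller, pin, pivot (wrist px from half-size view *1.6)
for n,p,z in (("roller",(266*1.6,133*1.6),80),("pivot",(228*1.6,71*1.6),68),("pintop",(263*1.6,52*1.6),70)): print(n,plane(w,p,z))
E
```

```text
label px approx -> [518.29959309 220.97978461  51.5       ]
(array([517.4900515 , 221.82340738,  45.99231   ]), np.float64(2.528554225880189))
roller [542.68974219  96.814546    80.        ]
pivot [529.55005285 168.61310298  68.        ]
pintop [567.0925946  172.03684544  70.        ]
```

The label fix is within about 4 mm of the beam's aim, and the scanner held still for over 1.4 s. I'll carry it back above the stand.

Call:
steer_hand --increments '[{"xyz":[-10,8,-12],"twist":0.03,"jaw":0.3},{"xyz":[-40,33,-23],"twist":0.1,"jaw":0.3},{"xyz":[-75,62,-23],"twist":0.2,"jaw":0.3},{"xyz":[-110,91,-23],"twist":0.3,"jaw":0.3},{"xyz":[-145,120,-23],"twist":0.4,"jaw":0.3},{"xyz":[-180,149,-23],"twist":0.5,"jaw":0.3},{"xyz":[-212,175,-23],"twist":0.6,"jaw":0.3},{"xyz":[-238,197,-23],"twist":0.66,"jaw":0.3},{"xyz":[-251.8,208,-23],"twist":0.68,"jaw":0.3},{"xyz":[-251.8,208,-23],"twist":0.68,"jaw":0.3},{"xyz":[-251.8,208,-23],"twist":0.68,"jaw":0.3}]'

```text
clock: 8.82
position: [561.6, -201.1, 231.5]
tool_rot: [-3.046, -0.769, 0.0]
wrist_force: [-0.1, 0.9, -2.2]
gripper_width: 0.655
grip_force: 43.7
```

```bash
python3 - <<'E'
from h import *
s=ctrl.read_state();print(s["position"],s["tool_rot"],s["wrist_force"])
w=snap("wrist"); a=cv2.imread("pics/w3.png").astype(int); d=np.abs(a-w["bgr"]).sum(2); print(np.median(d),np.percentile(d,90),np.percentile(d[320:420,220:400],90))
E
```

```text
[ 561.59447081 -201.09677627  231.46220306] [-3.04561520e+00 -7.69323916e-01  3.93883674e-04] [-0.14877497  0.89168735 -2.19367964]
2.0 6.0 4.0
```

The view matches the one taken right after the lift, so I'll lower it.

Call:
steer_hand --increments '[{"xyz":[0,0,25],"jaw":0.3},{"xyz":[0,0,50],"jaw":0.3},{"xyz":[0,0,70],"jaw":0.3},{"xyz":[0,0,84],"jaw":0.3},{"xyz":[0,0,92],"jaw":0.3},{"xyz":[0,0,97],"jaw":0.3},{"xyz":[0,0,99],"jaw":0.3},{"xyz":[0,0,99],"jaw":0.3}]'

```text
clock: 9.88
position: [562.2, -202.0, 132.8]
tool_rot: [3.046, 0.768, 0.001]
wrist_force: [0.6, 0.4, -2.1]
gripper_width: 0.649
grip_force: 43.8
```

```bash
python3 - <<'E'
from h import *
s=ctrl.read_state();print(s["position"],s["tool_rot"],s["wrist_force"])
w=snap("wrist"); a=cv2.imread("pics/w2.png").astype(int); d=np.abs(a-w["bgr"]).sum(2); print(np.median(d),np.percentile(d,90),np.percentile(d,98))
E
```

```text
[ 562.15105818 -201.98813903  132.79086062] [3.04572503e+00 7.67615043e-01 1.16949178e-03] [ 0.59038542  0.35953345 -2.12025554]
2.0 5.0 17.0
```

It's back in the original pose, just at contact. I'll seat it by 1 mm, open, and go straight up.

Call:
steer_hand --increments '[{"xyz":[0,0,1],"jaw":0.3},{"xyz":[0,0,1],"jaw":0.3},{"xyz":[0,0,1],"jaw":0.75},{"xyz":[0,0,1],"jaw":1},{"xyz":[0,0,1],"jaw":1},{"xyz":[0,0,1],"jaw":1},{"xyz":[0,0,1],"jaw":1}]'

```text
clock: 10.8
position: [561.9, -202.0, 131.2]
tool_rot: [3.046, 0.768, -0.0]
wrist_force: [0.0, 0.1, -0.2]
gripper_width: 1.001
grip_force: 0.0
```

Call:
steer_hand --increments '[{"xyz":[0,0,-20],"jaw":1},{"xyz":[0,0,-60],"jaw":1},{"xyz":[0,0,-110],"jaw":1},{"xyz":[0,0,-160],"jaw":1},{"xyz":[0,0,-195],"jaw":1},{"xyz":[-5,-3,-199],"twist":-0.015,"jaw":1},{"xyz":[-5,-3,-199],"twist":-0.015,"jaw":1}]'

```text
clock: 11.68
position: [555.6, -201.5, 329.8]
tool_rot: [-3.04, -0.791, 0.001]
wrist_force: [0.3, 0.4, 0.2]
gripper_width: 1.001
grip_force: 0.0
```

```bash
python3 - <<'E'
from h import *
w=snap("wrist"); a=cv2.imread("pics/w1.png").astype(int); d=np.abs(a-w["bgr"]).sum(2)[110:320,250:400]; print(np.median(d),np.percentile(d,90),np.percentile(d,98))
cv2.imwrite("pics/w4.png",np.hstack([crop(w,210,100,200,220,400,440),cv2.resize(a[100:320,210:410].astype(np.uint8),(400,440))]))
E
```

```text
3.0 29.0 108.0
```

View pics/w4.png

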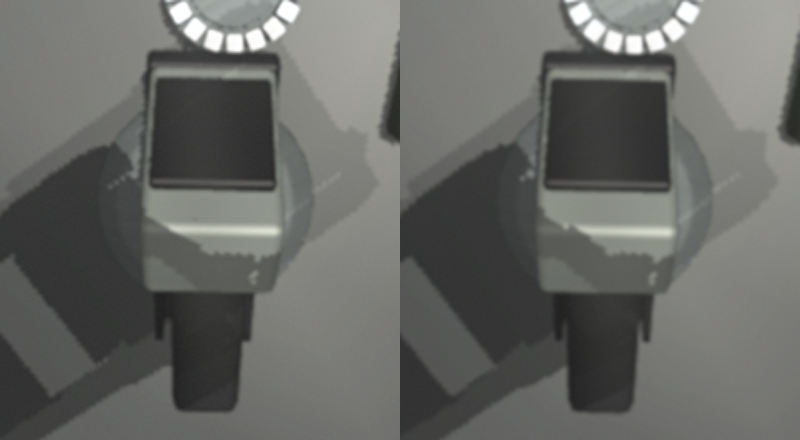

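The scanner hangs as before, within about a pixel. Next I'll shut the fingers and hover by the roller for a measurement from above.

Call:
steer_hand --increments '[{"xyz":[12,-35,0],"twist":0.04,"jaw":0.6},{"xyz":[28,-80,0],"twist":0.1,"jaw":0.2},{"xyz":[44,-125,10],"twist":0.17,"jaw":0},{"xyz":[61,-173,20],"twist":0.23,"jaw":0},{"xyz":[78,-222,35],"twist":0.29,"jaw":0},{"xyz":[90,-257,45],"twist":0.312,"jaw":0},{"xyz":[97,-277,50],"twist":0.312,"jaw":0},{"xyz":[97,-277,50],"twist":0.312,"jaw":0},{"xyz":[97,-277,50],"twist":0.312,"jaw":0}]'

```text
clock: 12.85
position: [506.0, 87.0, 279.8]
tool_rot: [3.126, 0.309, -0.002]
wrist_force: [-0.6, -0.8, 0.4]
gripper_width: -0.002
grip_force: 0.0
```

```bash
python3 - <<'E'
from h import *
s=ctrl.read_state();print(s["position"],s["tool_rot"])
w=snap("wrist"); cv2.imwrite("pics/w5.png",w["bgr"])
for n,X in (("roller",(542.8,95.5,80)),("pivot",(528.3,169,68)),("pin",(567,172,70))): print(n,proj(w,X))
a=snap("scene"); print(plane(a,(397,240),36))
E
```

```text
[505.96729348  87.04110878 279.75734837] [ 3.12621338e+00  3.08523371e-01 -1.52462778e-03]
roller [308.82723422 167.9567784 ]
pivot [218.92964437 166.23867223]
pin [220.97938667 117.8000226 ]
[417.61060515 186.08248428  36.        ]
```

View pics/w5.png

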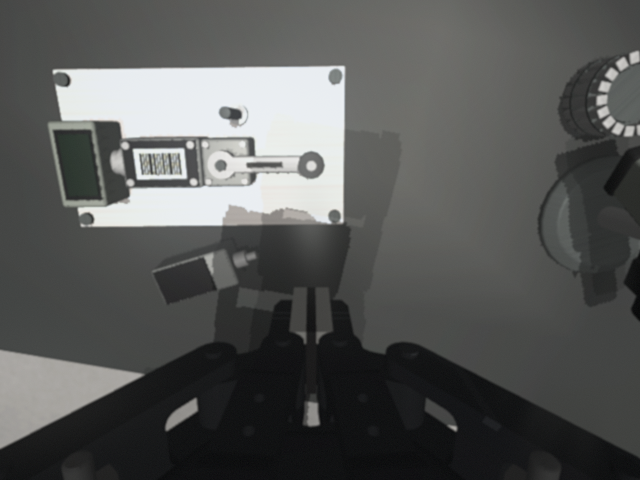

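From above: roller at (312,166), pivot at (220,165), pin top at (228,112), label at (160,163), and the plunger switch clear of the approach. I'll convert these into tool-frame distances.

```bash
python3 - <<'E'
from h import *
w,a,b=snap("wrist"),snap("scene"),snap("side"); s=ctrl.read_state()
r=plane(w,(312,166),80); p=plane(w,(220,165),68); print("roller",r,tri(w,(312,166),b,(314.4,269)),tri(w,(312,166),a,(351.9,251.9)));print("pivot",p,tri(w,(220,165),b,(316.8,289.4)),np.linalg.norm((r-p)[:2]))
T=cv2.Rodrigues(np.array(s["tool_rot"]))[0]; P=s["position"]
yaw=np.arctan2((r-p)[0],-(r-p)[1]); print("jig yaw",np.degrees(yaw),"tool yaw",np.degrees(np.arctan2(T[1,0],T[0,0])))
print("roller in tool",T.T@(r-P),"pivot in tool",T.T@(p-P))
E
```

```text
roller [545.04312566  92.96609687  80.        ] (array([543.72843464,  92.65844775,  69.89259998]), np.float64(0.649595473168968)) (array([544.3411341 ,  92.94263279,  73.45560358]), np.float64(0.2886581761305728))
pivot [529.76779977 168.02083047  68.        ] (array([527.96587176, 169.62319895,  59.62253326]), np.float64(1.2520320337981719)) 76.59339799183269
jig yaw 11.50386144019891 tool yaw 11.217103724956308
roller in tool [ 39.41867071   1.60555172 200.30842368] pivot in tool [ 39.03382815 -74.98833533 212.29912755]
```

Call:
steer_hand --increments '[{"xyz":[0,1,50],"jaw":0},{"xyz":[0,1,105],"jaw":0},{"xyz":[0,1,155],"jaw":0},{"xyz":[0,1,188],"jaw":0},{"xyz":[0,1,200],"jaw":0},{"xyz":[0,1,200],"jaw":0}]' --force 60

```text
clock: 13.85
position: [506.3, 86.3, 80.3]
tool_rot: [3.126, 0.308, -0.001]
wrist_force: [-0.9, 0.3, 0.4]
gripper_width: -0.001
grip_force: 0.0
```

Call:
steer_hand --increments '[{"xyz":[10,0,0],"jaw":0},{"xyz":[17,0,0],"jaw":0},{"xyz":[24.6,1.8,0],"twist":-0.1,"jaw":0},{"xyz":[36.4,3.1,0],"twist":-0.25,"jaw":0},{"xyz":[48.1,2.6,0],"twist":-0.4,"jaw":0},{"xyz":[59.7,0.4,0],"twist":-0.55,"jaw":0},{"xyz":[70.8,-3.6,0],"twist":-0.7,"jaw":0},{"xyz":[81.2,-9.1,0],"twist":-0.85,"jaw":0},{"xyz":[87,-13,0],"twist":-0.94,"jaw":0},{"xyz":[87,-13,0],"twist":-0.94,"jaw":0}]'

```text
clock: 15.1
position: [589.3, 116.0, 81.1]
tool_rot: [2.645, 1.693, -0.0]
wrist_force: [-2.6, -6.1, 2.9]
gripper_width: 0.003
grip_force: 3.6
```

```bash
python3 - <<'E'
from h import *
w=snap("wrist"); cv2.imwrite("pics/w6.png",w["bgr"]); s=ctrl.read_state(); print(s["position"],s["wrist_force"])
E
```

```text
[589.18229907 115.86926933  81.08044501] [-2.4242058  -6.12835653  4.48558244]
```

Spring force is about 6.6 N and opposes the push, as it should near the stop. I'll go on in small steps to the stop.

Call:
steer_hand --increments '[{"xyz":[7.6,1.8,0],"twist":-0.1,"jaw":0},{"xyz":[12.3,2.5,0],"twist":-0.16,"jaw":0},{"xyz":[12.3,2.5,0],"twist":-0.16,"jaw":0},{"xyz":[12.3,2.5,0],"twist":-0.16,"jaw":0}]'

```text
clock: 15.65
position: [596.7, 125.7, 81.2]
tool_rot: [2.503, 1.897, -0.0]
wrist_force: [-2.3, -8.6, 2.8]
gripper_width: 0.001
grip_force: 3.9
```

Call:
steer_hand --increments '[{"xyz":[1.5,0.2,0],"twist":-0.02,"jaw":0},{"xyz":[3.1,0.3,0],"twist":-0.04,"jaw":0},{"xyz":[3.1,0.3,0],"twist":-0.04,"jaw":0},{"xyz":[3.1,0.3,0],"twist":-0.04,"jaw":0}]'

```text
clock: 16.15
position: [597.9, 128.5, 81.2]
tool_rot: [2.464, 1.946, -0.0]
wrist_force: [-1.3, -8.5, 1.4]
gripper_width: 0.002
grip_force: 3.9
```

Call:
steer_hand --increments '[{"xyz":[2,0.1,0],"twist":-0.02,"jaw":0},{"xyz":[2,0.1,0],"twist":-0.02,"jaw":0},{"xyz":[2,0.1,0],"twist":-0.02,"jaw":0}]'

```text
clock: 16.52
position: [598.4, 130.2, 81.2]
tool_rot: [2.445, 1.971, -0.001]
wrist_force: [-2.0, -10.7, 1.9]
gripper_width: 0.001
grip_force: 5.1
```

Call:
steer_hand --increments '[{"xyz":[2,0,0],"jaw":0},{"xyz":[2,0,0],"jaw":0},{"xyz":[2,0,0],"jaw":0}]'

```text
clock: 16.9
position: [598.4, 130.8, 81.1]
tool_rot: [2.445, 1.971, -0.004]
wrist_force: [-3.7, -20.2, 4.4]
gripper_width: 0.007
grip_force: 10.6
```

Force jumped from 11 to 20 N while the tip moved only 0.6 mm, so the arm is against the pin. I'll confirm the roller position in the images and that the hold is steady.

Call:
steer_hand --increments '[{"jaw":0},{"jaw":0},{"jaw":0},{"jaw":0}]'

```text
clock: 17.4
position: [598.4, 130.7, 81.1]
tool_rot: [2.445, 1.971, -0.004]
wrist_force: [-4.2, -20.8, 3.8]
gripper_width: 0.002
grip_force: 10.6
```

```bash
python3 - <<'E'
from h import *
w,b=snap("wrist"),snap("side"); p=np.array([528.6,168.8])
for ang in (1.0,1.134):
    t=ang+np.radians(11.4); X=[p[0]+75*np.sin(t),p[1]-75*np.cos(t),80]; print(ang,X,proj(w,X),proj(b,X))
g=cv2.medianBlur(cv2.cvtColor(w["bgr"],cv2.COLOR_BGR2GRAY),3); cv2.imwrite("pics/w7.png",g)
c=cv2.HoughCircles(g,cv2.HOUGH_GRADIENT,1,20,param1=100,param2=18,minRadius=15,maxRadius=50)
for q in (c[0][:8] if c is not None else []): print(q,plane(w,q[:2],80))
E
```

```text
1.0 [np.float64(598.4748350599755), np.float64(141.55101056293603), 80] [302.09261549 312.18003337] [293.23319723 275.69365361]
1.134 [np.float64(601.4888840071508), np.float64(151.1305181685447), 80] [304.68759928 284.51791219] [291.68929654 277.7729097 ]
[ 50.5 104.5  42.7] [542.34485281 221.08986446  80.        ]
[ 91.5 189.5  49.4] [544.82250238 195.45965652  80.        ]
[ 76.5 164.5  46. ] [543.20324292 203.50846046  80.        ]
[ 57.5 171.5  43.8] [536.83926219 202.76404707  80.        ]
[ 62.5 122.5  36.1] [543.78602684 215.71067123  80.        ]
[ 94.5 270.5  33.8] [536.08465827 170.37440204  80.        ]
[ 27.5 112.5  29.4] [535.00111939 220.44869702  80.        ]
[308.5 276.5  33.8] [603.31090941 153.6185783   80.        ]
```

View pics/w7.png

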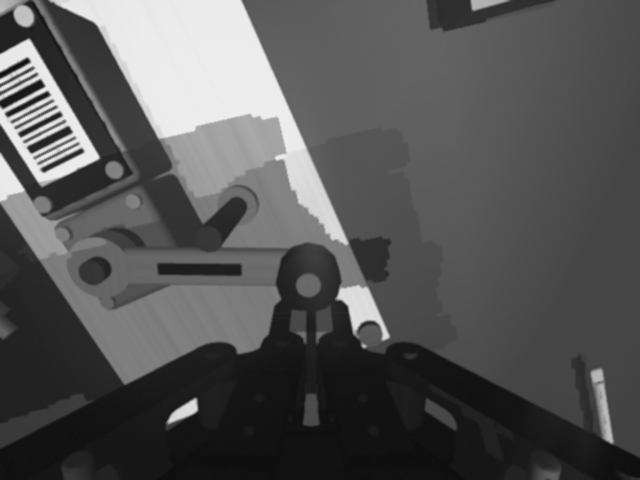

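The picture shows the arm's flank against the pin at about (208,242), and the roller at (308,280) pressed by the closed fingers. The force is steady at 21 N, so I'm handing in.

```bash
python3 -c "
from cell import ctrl
print(ctrl.job_done())"
```

```text
the job is handed in; nothing more can be done
None
```

The scanner was aimed steadily at the label for over a second and hung back on its stand, and the fingers are holding the roller arm against the stop pin at about 21 N; the job is handed in at about 17.5 s, with no verdict or scan confirmation shown.

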